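# Hang the second cradle arm on the bench rack

## Robot

A 6-joint arm with a two-finger parallel gripper is mounted at the origin on the work surface. World frame = base frame: x ahead of the robot, y to its left, z up, the work surface at z = 0. Lengths are in mm, angles in rad, forces in N, time in s.
With the tool pointing down it reaches from about 350 to 975 mm from the base axis. Payload 7.1 kg.
Tool frame: the origin (TCP) lies at the very end of the fingers, on their centre line; the grasp point (between the pads) lies 19 mm behind it; z points along the fingers, x is the direction in which the jaws open and shut, and the axes are right-handed (so a half turn about z gives the same grasp; the last joint's range is limited). The gripper opens to 88 mm and grips with 3 to 60 N. Pads are 20 mm wide; open, the fingers measure 115 mm over their backs; the gripper's body (75 mm by 178 mm) begins 61 mm behind the grasp point.
Start: joints at [-1.181, 0.423, 1.63, -0, 1.089, -0.019], TCP at [248.458, -573.475, 222.675] pointing down, gripper open.
Joint ranges: [-3, 3], [-0.9, 2.11], [0.09, 2.58], [-1.31, 4.45], [0.11, 2.69], [-2.54, 2.54]. Speed limits (rad/s): [2.39, 2.39, 3.01, 3.14, 3.14, 3.14].

## Interface

Orientations are given as a rotation vector (axis times angle).
In Python, from workcell import ctrl gives the robot as it stands. The module is installed in compiled form; this text tells all that it offers.
- The arm moves only by the tool move_arm, never from a script. Its argument "motion" is a list of rows, each a list of 2 entries, a list of its own where there are three numbers: the shift along the tool's x, y, z normalised to -1 to 1, where 1 is 150 mm, then the turn, a rotation vector about the tool's x, y, z normalised to -1 to 1, where 1 is 60 degrees. In form: [[[x, y, z], [rx, ry, rz]], ...]. A call has exactly 5 rows; each row is the pose to reach, as a shift and turn from the pose commanded when the call began, along the tool's axes at that moment; what a row does not reach only later rows make up. A row lasts 1/8 s, in which the tool goes at most 62.5 mm and 10.7 degrees, less where a joint would pass 70% of its speed; a pose out of reach is approached as far as the arm can. A call with a number of a shift or a turn outside -1 to 1 is refused whole. A call with a gripper value outside its range is refused whole. "gripper" is the opening, from 0 (shut) to 1 (fully open), set as the call begins (left out, the last holds). The fingers move at their own pace and stop on an object; the grip force is fixed at half the most. Time passes only in rows, so rows that repeat a pose let the fingers close, or fill a call up. It gives the time, the measured TCP pose, the force and the opening at its end, in the units of the state.
- ctrl.get_obs(): the state, without advancing time (a new reading comes with each control period).
- ctrl.get_image(name): name is "scene" or "top" or "wrist"; returns a dict with "pixels" (480x640x3 uint8, red, green, blue), "camera_matrix" (3x3 intrinsics, pixels), "R" (3x3) and "t" (3): a world point X has camera coordinates R X + t; the wrist camera has in their place "mount" (4x4, takes a point from camera to tool coordinates, whose origin is the TCP and whose axes are the tool frame's). Camera axes: x right, y down, z forward; pixel columns grow to the right and rows downward; lengths in mm; the calibration is good to about 2 mm. A picture is of the moment at which its call begins: read the wrist's pose just before it. There is no depth.
- ctrl.close_job(): hands the job in, once; it reports no verdict.
Trained networks look in the newest picture that a camera, given by its name, has taken for a name from the list of things; names that differ only in an ending like _2 or _b are one class to them, and where a whole thing is asked for, a point or a joint stands for the part that bears it (a point fixed in the world has none). Each returns a list of dicts, best first, with "p" (0 to 1); they miss things now and then, are a little off and sometimes report something else, mostly with a low value. They report only what shows in the picture. A call takes as long as a camera call. They do not tell look-alikes from the thing itself.
- ctrl.boxes_of(camera, name): "location" ([x, y, z] in mm, in world coordinates, good to about 4 mm: the middle of the surface that is visible of it).
- ctrl.regions_of(camera, name): "mask" (480x640 bool, what is visible of it).
- ctrl.pinpoint(camera, name): "location" ([x, y, z] in mm, in world coordinates, good to about 4 mm: a listed point, or the origin of a listed thing).
The state is a dict: "t": time; "qpos": joint angles; "qvel": joint speeds; "joint_torque": joint torques, N m; "ee_pos": TCP position; "orientation": TCP orientation; "ft_force": force on the tool from outside, world axes, zero at the start; "moment": the same for the moment, N m; "width": finger opening in mm.
Only numpy, scipy, OpenCV 4.12 (cv2) and the standard library are available. Lean on these libraries where they do the work, as an engineer would, in place of code of your own. Each camera call takes 0.05 s, during which the arm holds its last target.

## Task

Hang the loose steel cradle arm on the bare upright, level with the arm already on the other upright: push its two hook tabs into the matching slots, then down until they are fully home and the back plate lies against the upright. Let go of it and leave the other things on the bench where they are.

Things in the scene. Friction and masses are not known exactly. Their poses are not given: they have to be found in the camera images.
- bare_upright: Bare grey steel upright, fixed: U-channel 50 mm wide (y), 30 deep, 325 tall. Origin: bottom centre of its slotted front face, 10 mm above the bench; x points level into the face, z up. The face is a 4 mm sheet with four through slots, 18 mm wide, 30 tall, lower edges 55, 115, 175, 235 mm above the origin. The two middle slots are to be used: they are level with those used on the other upright
- seat (a point): Point on the bare upright's front face (same axes), on its centre line, 145 mm above its origin: half-way between the lower edges of the two middle slots. When the loose arm is fully home, plate_back coincides with this point and the axes are parallel
- upright_with_arm: The other upright, alike, fixed, 220 mm to one side of the bare one, with a cradle arm like the loose one already hung in its two middle slots; that arm stands out 146 mm in front of the face, 95 to 200 mm above the bench. Origin and axes as for bare_upright
- rack: The fixed rack. Origin on the bench midway between the uprights' front faces, axes as theirs. Foot plate 160 x 340 x 10 mm. Across the top a lamp bar 340 mm long, underside 332 mm above the bench, hangs 45 to 85 mm out in front of the faces, over where arms hang: a hand pointing straight down does not fit under it; one leaning back 27 to 45 degrees (fingers down and towards the face) does
- bar_grip (a point): Loose steel cradle arm, 0.24 to 0.39 kg, standing as it will hang. Point to grip: centre of its bar 18 mm wide (y), 24 tall, 34 mm above the underside. x points along the bar to the hooks (away from the robot), z up. Along x: back plate (36 mm wide, 105 tall) at +45 to +50 mm; front end plate (36 wide, 60 tall) at -96 to -90; both reach the underside. A thin gusset tops the bar from +20 on
- plate_back (a point): The loose arm starts to the left (+y) of the rack. Point on the rear face of the loose arm's back plate, centred, 60 mm above the underside: +50 mm in x, +26 in z from bar_grip, same axes. Two hook tabs 10 mm wide stand 11 mm out of this face: a neck 10 mm tall, its lower side 30 mm below (or above) this point, and a tip, 6 to 11 mm out, reaching 10 mm lower than the neck
- hook_up (a point): The arm's upper hook: lower side of its neck at the back plate's face, 30 mm above plate_back. Both hooks pass through the slots while this stands 10 to 20 mm above point slot_up (15 mm is the middle); then push in until the back plate meets the face, and lower until the necks rest on the slots' lower edges. A hung arm has about 2 mm play and may droop 2 degrees
- slot_up (a point): Middle of the lower edge of the upper of the two slots to be used, at the front face of the bare upright, 30 mm above point seat; the other one is 60 mm lower
- reel_mid (a point): Bystander: grey plastic reel 56 mm across, 40 mm tall, on the rack's foot plate between the uprights; point at its centre
- tape_mid (a point): Bystander: roll of brown tape 84 mm across, 24 mm tall, lying on the bench; point at its centre
- glue_mid (a point): Bystander: white glue bottle 44 mm across, 120 mm tall, standing; point at its centre
- mug_mid (a point): Bystander: white mug 80 mm across, 95 mm tall; point at its centre
- jar_mid (a point): Bystander: glass jar 56 mm across, 70 mm tall; point at its centre
- meter_mid (a point): Bystander: red test meter 150 x 75 x 32 mm lying flat; point at its centre
- driver: Bystander: yellow-handled screwdriver lying on the bench; origin on the bench under its middle, x along it
There are look-alikes about, which are no part of the job. Of the things that look like the part that bears bar_grip, take the one that is farthest to the robot's left at the start.

How it is judged:
By the outcome, as a careful person would: the job done as asked, in the order asked, and still so for the second after the job is handed in, with the robot touching nothing.
It also fails if it takes over 58 s, if anything falls off the work surface, if the arm or the gripper's body presses on something with over 40 N, if the wrist force passes 120 N, or if a joint passes its speed limit or range.

## Working session

There is one attempt and no reset: what is moved stays moved. The work goes in short steps, Python scripts to look and compute and a tool call to move; the robot and the scene stay as the last step left them, time stands still between calls to the robot, and variables do not carry over. Pictures are saved under pics/ and viewed, and the job is handed in when it is done.

Besides the shell and the picture viewer there is one more tool, called after ">>>" as a command line: name --argument value ..., lists and objects as JSON in quotes. move_arm: Moves the arm, as the interface text tells. Its arguments: {"type":"object","properties":{"motion":{"type":"array","items":{"type":"array"}},"gripper":{"type":"number"}},"required":["motion"]}

```bash
mkdir -p pics; python3 - <<'E'
from workcell import ctrl
import cv2,numpy as np
o=ctrl.get_obs();print({k:np.round(v,3) for k,v in o.items()})
for c in ["scene","top"]:
    im=ctrl.get_image(c);cv2.imwrite(f"pics/{c}0.png",im["pixels"][:,:,::-1])
    print(c,np.round(im["R"],3).tolist(),np.round(im["t"],1),im["camera_matrix"][0])
    for n in ["bar_grip","plate_back","hook_up","slot_up","seat","bare_upright","upright_with_arm","rack"]:
        print(n,[(round(d["p"],2),np.round(d["location"],1).tolist()) for d in ctrl.pinpoint(c,n)])
E
```

```text
{'t': np.float64(0.0), 'qpos': array([-1.181,  0.424,  1.631, -0.   ,  1.089, -0.019]), 'qvel': array([ 0.002, -0.001,  0.   ,  0.   , -0.   ,  0.   ]), 'joint_torque': array([-0.0000e+00, -5.4463e+01, -2.7367e+01,  6.4000e-02,  2.3000e-02,
       -0.0000e+00]), 'ee_pos': array([ 248.243, -572.974,  221.914]), 'orientation': array([-2.625e+00,  1.724e+00,  2.000e-03]), 'ft_force': array([-0.993, -0.218,  0.105]), 'moment': array([-0.012,  0.016, -0.042]), 'width': np.float64(87.822)}
scene [[0.332, 0.943, -0.011], [0.745, -0.269, -0.61], [-0.579, 0.194, -0.792]] [-204.4 -314.  1611.6] [473.0117969    0.         315.31652076]
bar_grip [(0.97, [493.0, 334.2, 33.7]), (0.62, [318.4, 166.7, 35.7]), (0.26, [413.1, 0.0, 15.2])]
plate_back [(0.86, [526.8, 371.7, 59.1]), (0.66, [374.4, 171.5, 60.6])]
hook_up [(0.9, [372.9, 167.1, 91.6]), (0.81, [522.5, 370.1, 88.6]), (0.72, [526.4, 374.4, 60.2])]
slot_up [(0.63, [634.8, -228.5, 182.7])]
seat [(0.68, [633.2, -225.6, 158.1])]
bare_upright [(0.63, [632.7, -227.5, 9.8])]
upright_with_arm [(0.64, [659.1, -5.8, 13.7]), (0.2, [636.5, -232.3, 185.2])]
rack [(0.75, [642.4, -120.7, -0.8])]
top [[-0.018, -1.0, 0.018], [-0.997, 0.016, -0.081], [0.08, -0.019, -0.997]] [  25.7  543.1 1278.9] [541.78008537   0.         325.67551614]
bar_grip [(0.85, [327.6, 169.4, 33.7]), (0.56, [490.5, 333.3, 30.8])]
plate_back [(0.89, [366.5, 166.5, 63.7]), (0.69, [525.6, 372.9, 60.6])]
hook_up [(0.75, [520.7, 371.6, 87.2]), (0.75, [374.0, 168.3, 95.5])]
slot_up [(0.67, [635.2, -226.1, 182.4]), (0.41, [495.0, -377.9, 64.9])]
seat [(0.65, [628.5, -229.6, 152.6]), (0.64, [636.5, -226.3, 181.3]), (0.52, [624.3, -442.2, 47.2])]
bare_upright [(0.71, [635.9, -230.2, 9.5])]
upright_with_arm [(0.88, [653.3, -6.3, 13.6])]
rack [(0.92, [644.6, -117.1, 2.0])]
```

View pics/scene0.png

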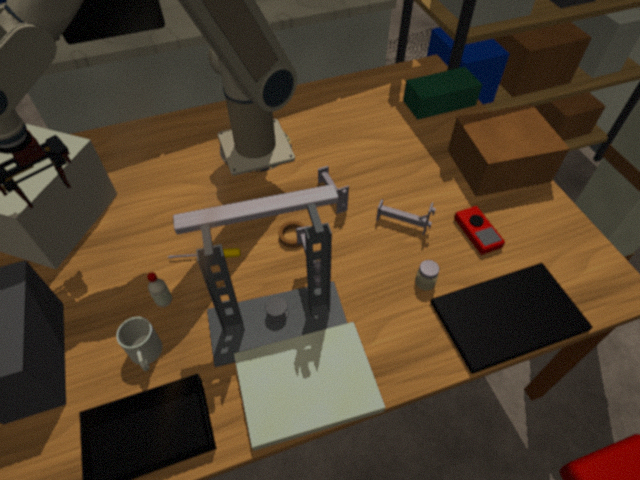

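View pics/top0.png

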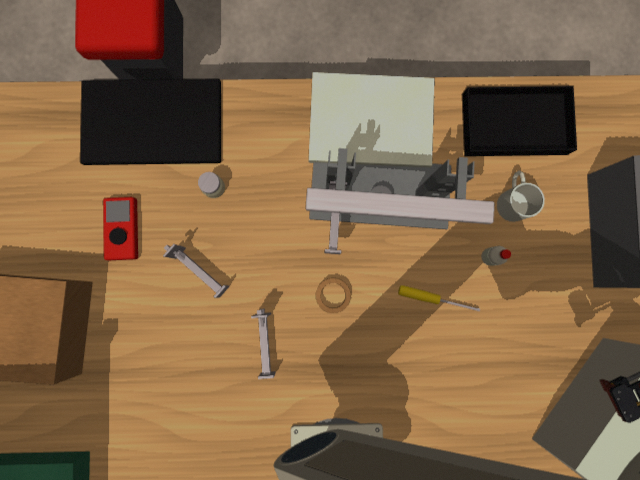

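```bash
cat > h.py <<'E'
import numpy as np,cv2
from scipy.spatial.transform import Rotation as Ro
from workcell import ctrl
def Rt(yaw,lean):
    xa=np.array([np.cos(yaw),np.sin(yaw),0]);ya=np.array([-np.sin(yaw),np.cos(yaw),0])
    z=np.sin(lean)*xa-np.cos(lean)*np.array([0,0,1]);x=-ya
    return Ro.from_matrix(np.array([x,np.cross(z,x),z]).T)
def cur():
    o=ctrl.get_obs();return o,np.array(o["ee_pos"]),Ro.from_rotvec(o["orientation"])
def rel(p,R,p2,R2):
    return R.inv().apply(np.array(p2)-p)/150,(R.inv()*R2).as_rotvec()/np.radians(60)
def seq(wps,p=None,R=None):
    if p is None: _,p,R=cur()
    for p2,R2 in wps:
        s,r=rel(p,R,p2,R2)
        print("goal",np.round(p2,1),"shift",np.round(s,3),"turn",np.round(r,3))
        s=np.round(s,3);r=np.round(r,3)
        p=p+R.apply(s*150);R=R*Ro.from_rotvec(r*np.radians(60))
E
python3 - <<'E'
from h import *
im=ctrl.get_image("wrist");print(np.round(im["mount"],3),im["camera_matrix"])
cv2.imwrite("pics/w0.png",im["pixels"][:,:,::-1])
_,p,R=cur()
D=np.degrees;Rg=Rt(np.radians(47),np.radians(36))
R0=R
R1=Rt(np.radians(47),0)
w=[([330,-430,330],R0),([400,-260,400],R0),([430,-100,400],R0),([430,50,400],R1),([430,200,350],R1),([430,275,240],Rg)]
seq(w)
E
```

```text
[[ 1.00000e+00  1.00000e-03 -1.00000e-03  8.39000e-01]
 [-1.00000e-03  9.67000e-01  2.53000e-01 -6.96550e+01]
 [ 1.00000e-03 -2.53000e-01  9.67000e-01 -1.62078e+02]
 [ 0.00000e+00  0.00000e+00  0.00000e+00  1.00000e+00]] [[344.70042932   0.         316.95890211]
 [  0.         344.70042932 237.25307093]
 [  0.           0.           1.        ]]
goal [ 330 -430  330] shift [-0.662 -0.879 -0.716] turn [0. 0. 0.]
goal [ 400 -260  400] shift [-0.854 -0.879 -0.466] turn [0. 0. 0.]
goal [ 430 -100  400] shift [-0.899 -0.607 -0.   ] turn [0. 0. 0.]
goal [430  50 400] shift [-0.918 -0.398 -0.   ] turn [-0.     0.    -0.393]
goal [430 200 350] shift [-0.682 -0.731  0.333] turn [-0.  0.  0.]
goal [430 275 240] shift [-0.341 -0.366  0.734] turn [0.6 0.  0. ]
```

View pics/w0.png

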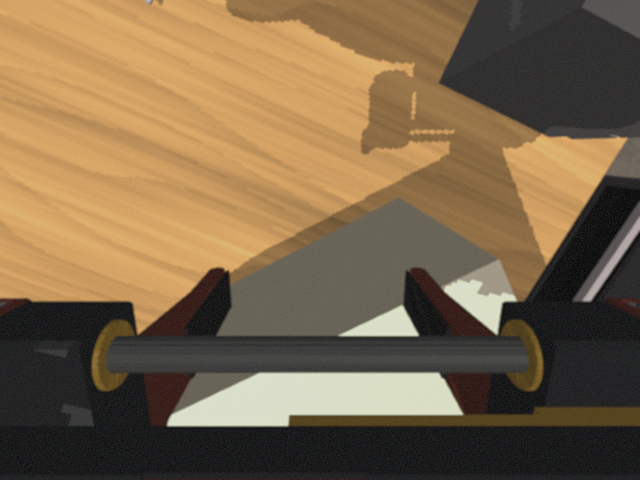

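>>> move_arm --motion '[[[-0.13, -0.18, -0.14], [0, 0, 0]], [[-0.26, -0.35, -0.29], [0, 0, 0]], [[-0.4, -0.53, -0.43], [0, 0, 0]], [[-0.53, -0.7, -0.57], [0, 0, 0]], [[-0.66, -0.88, -0.72], [0, 0, 0]]]'

```text
t: 1.58
ee_pos: [330.6, -429.1, 331.4]
orientation: [-2.626, 1.724, -0.0]
ft_force: [1.1, -0.0, -0.2]
width: 88.0
```

>>> move_arm --motion '[[[-0.17, -0.18, -0.1], [0, 0, 0]], [[-0.34, -0.35, -0.2], [0, 0, 0]], [[-0.51, -0.53, -0.3], [0, 0, 0]], [[-0.68, -0.7, -0.4], [0, 0, 0]], [[-0.85, -0.88, -0.47], [0, 0, 0]]]'

```text
t: 2.2
ee_pos: [401.0, -259.6, 402.1]
orientation: [2.626, -1.725, 0.002]
ft_force: [0.4, 0.2, -0.6]
width: 87.9
```

>>> move_arm --motion '[[[-0.18, -0.12, 0], [0, 0, 0]], [[-0.36, -0.24, 0], [0, 0, 0]], [[-0.54, -0.36, 0], [0, 0, 0]], [[-0.72, -0.48, 0], [0, 0, 0]], [[-0.9, -0.6, 0], [0, 0, 0]]]'

```text
t: 2.82
ee_pos: [429.6, -100.0, 401.3]
orientation: [-2.626, 1.724, -0.001]
ft_force: [0.1, -0.4, 0.7]
width: 87.8
```

>>> move_arm --motion '[[[-0.18, -0.08, 0], [0, 0, -0.08]], [[-0.36, -0.16, 0], [0, 0, -0.16]], [[-0.54, -0.24, 0], [0, 0, -0.24]], [[-0.72, -0.32, 0], [0, 0, -0.32]], [[-0.92, -0.4, 0], [0, 0, -0.4]]]'

```text
t: 3.45
ee_pos: [429.7, 50.3, 401.3]
orientation: [-2.928, 1.137, -0.001]
ft_force: [0.6, 0.4, 0.0]
width: 88.0
```

```bash
python3 - <<'E'
from h import *
Rg=Rt(np.radians(47),np.radians(37))
o,p,R=cur();print(o["t"],p,o["qpos"],R.as_matrix().round(2))
seq([([430,170,330],Rt(np.radians(47),np.radians(10))),([410,255,220],Rg)])
E
```

```text
3.45 [429.67722909  50.34315083 401.33361101] [ 8.91305583e-02 -5.44749393e-02  1.80662696e+00 -1.10670985e-05
  1.38897900e+00  8.29724412e-01] [[ 0.74 -0.67  0.  ]
 [-0.67 -0.74  0.  ]
 [ 0.   -0.   -1.  ]]
goal [430 170 330] shift [-0.537 -0.59   0.476] turn [0.166 0.001 0.009]
goal [410 255 220] shift [-0.484 -0.192  0.778] turn [ 0.45  -0.     0.001]
```

>>> move_arm --motion '[[[-0.11, -0.12, 0.1], [0.03, 0, 0]], [[-0.22, -0.24, 0.2], [0.06, 0, 0]], [[-0.33, -0.36, 0.3], [0.1, 0, 0]], [[-0.44, -0.48, 0.4], [0.13, 0, 0]], [[-0.54, -0.59, 0.48], [0.17, 0, 0]]]'

```text
t: 4.08
ee_pos: [429.8, 170.2, 328.7]
orientation: [-2.77, 1.079, -0.097]
ft_force: [-0.5, -0.5, 0.3]
width: 87.6
```

>>> move_arm --motion '[[[-0.1, -0.04, 0.15], [0.09, 0, 0]], [[-0.2, -0.08, 0.3], [0.18, 0, 0]], [[-0.3, -0.12, 0.46], [0.27, 0, 0]], [[-0.48, -0.19, 0.78], [0.45, 0, 0]], [[-0.48, -0.19, 0.78], [0.45, 0, 0]]]'

```text
t: 4.7
ee_pos: [410.7, 258.5, 230.6]
orientation: [-2.363, 0.9, -0.272]
ft_force: [0.1, 1.7, 0.6]
width: 88.2
```

```bash
cat >> h.py <<'E'
def wcam(name=None):
    o,p,R=cur();im=ctrl.get_image("wrist")
    if name: cv2.imwrite(f"pics/{name}.png",im["pixels"][:,:,::-1])
    M=np.array(im["mount"]);Rw=R.as_matrix()@M[:3,:3];tw=p+R.apply(M[:3,3])
    return dict(pixels=im["pixels"],K=np.array(im["camera_matrix"]),R=Rw.T,t=-Rw.T@tw)
def proj(c,X):
    x=c["R"]@np.array(X)+c["t"];u=c["K"]@x;return u[:2]/u[2]
def pp(cam,names):
    for n in names: print(cam,n,[(round(d["p"],2),np.round(d["location"],1).tolist()) for d in ctrl.pinpoint(cam,n)])
E
python3 - <<'E'
from h import *
o,p,R=cur();print(o["t"],p,o["qpos"])
c=wcam("w1");pp("wrist",["bar_grip","plate_back","hook_up"])
E
```

```text
4.7 [410.66041437 258.46489036 230.59045438] [0.34479036 0.0420175  2.30512977 0.94542192 0.37757208 0.25076875]
wrist bar_grip [(0.57, [491.2, 335.7, 35.3])]
wrist plate_back [(0.95, [526.0, 368.8, 63.4])]
wrist hook_up [(0.66, [526.1, 367.8, 89.7])]
```

View pics/w1.png

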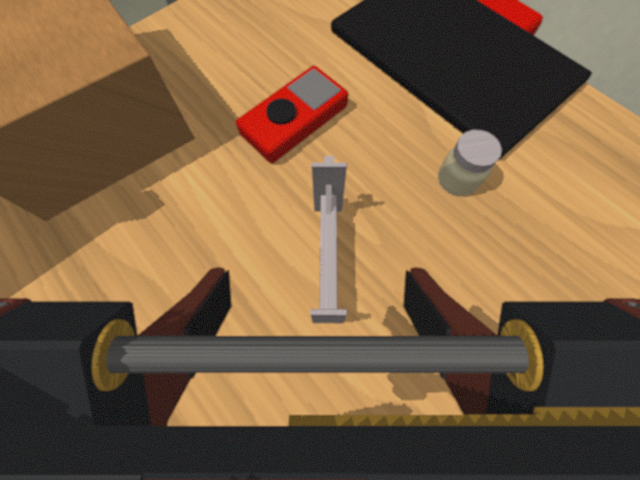

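```bash
python3 - <<'E'
import cv2
im=cv2.imread("pics/w1.png")[145:335,280:375]
cv2.imwrite("pics/w1z.png",cv2.resize(im,None,fx=4,fy=3.1,interpolation=cv2.INTER_CUBIC) if 0 else cv2.resize(im,(380,570)[:2] if 0 else (285,570),interpolation=cv2.INTER_CUBIC))
E
```

```text
(no output)
```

View pics/w1z.png

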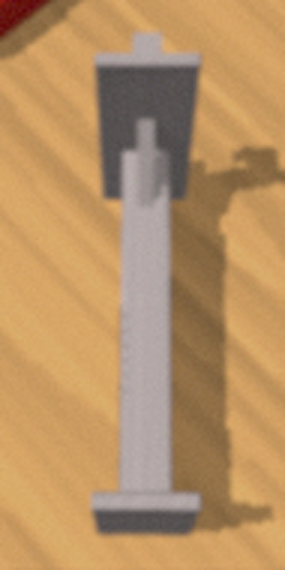

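```bash
cat >> h.py <<'E'
def fitpose(c,obs,x0,fixz=None):
    from scipy.optimize import least_squares
    def T(v,q):
        cy,sy=np.cos(v[3]),np.sin(v[3]);return np.array([v[0]+cy*q[0]-sy*q[1],v[1]+sy*q[0]+cy*q[1],v[2]+q[2]])
    f=lambda v:np.concatenate([proj(c,T(v,q))-uv for q,uv in obs])
    r=least_squares(f,x0);print("pose",r.x[:3].round(1),np.degrees(r.x[3]).round(2),"res",r.fun.round(1));return r.x
E
python3 - <<'E'
from h import *
c=wcam()
P=lambda a,b:np.array([a/3+280,b/3+145])
obs=[((45,18,71),P(96,67)),((45,-18,71),P(199,67)),((-96,18,26),P(92,509)),((-96,-18,26),P(200,508)),((-96,18,-34),P(98,533)),((-96,-18,-34),P(194,533)),
((50,18,71),P(97,55)),((50,-18,71),P(199,55)),((45,18,-34),P(105,198)),((45,-18,-34),P(184,198))]
fitpose(c,obs,[492,335,34,.82])
o,p,R=cur();print(p)
E
```

```text
pose [491.1 334.6  30.7] 48.18 res [-0.4 -0.1  0.6 -0.1  0.2 -0.5  0.5  0.1  0.  -0.3 -0.7 -0.1 -0.7 -0.2
  0.5 -0.3 -0.7  0.9  0.6  1. ]
[411.3537613  258.57423185 231.72714566]
```

```bash
python3 - <<'E'
from h import *
Rg=Rt(np.radians(48),np.radians(37))
z=Rg.apply([0,0,1]);b=np.array([491.7,334.7,33]);g=b+19*z
print(g)
seq([(g-120*z,Rg),(g,Rg)])
E
```

```text
[499.35116418 343.19747869  17.82592531]
goal [451.  289.5 113.7] shift [0.077 0.198 0.829] turn [ 0.013  0.021 -0.001]
goal [499.4 343.2  17.8] shift [0.001 0.    0.8  ] turn [0. 0. 0.]
```

>>> move_arm --motion '[[[0.02, 0.04, 0.17], [0.0, 0.01, 0]], [[0.04, 0.1, 0.35], [0.01, 0.02, 0]], [[0.06, 0.15, 0.55], [0.013, 0.02, 0]], [[0.077, 0.198, 0.75], [0.013, 0.02, 0]], [[0.077, 0.198, 0.829], [0.013, 0.021, 0]]]'

```text
t: 5.58
ee_pos: [452.5, 290.6, 113.3]
orientation: [-2.351, 0.904, -0.303]
ft_force: [0.7, 0.1, 0.7]
width: 88.0
```

```bash
python3 - <<'E'
from h import *
Rg=Rt(np.radians(48),np.radians(37))
z=Rg.apply([0,0,1]);b=np.array([491.7,334.7,33]);g=b+19*z
c=wcam("w2");pp("wrist",["bar_grip","plate_back"])
seq([(g,Rg)])
E
```

```text
wrist bar_grip [(0.73, [487.1, 337.5, 33.9])]
wrist plate_back [(0.68, [527.7, 369.5, 62.1])]
goal [499.4 343.2  17.8] shift [0.003 0.003 0.794] turn [-0.001  0.002 -0.001]
```

View pics/w2.png

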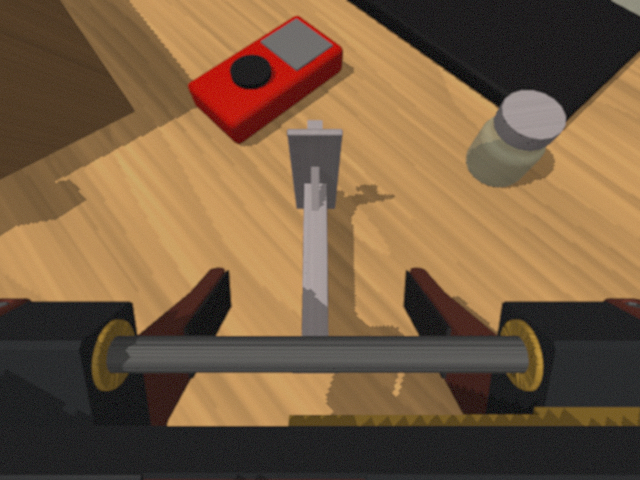

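>>> move_arm --motion '[[[0, 0, 0.2], [0, 0, 0]], [[0, 0, 0.4], [0, 0, 0]], [[0, 0, 0.6], [0, 0, 0]], [[0, 0, 0.79], [0, 0, 0]], [[0, 0, 0.79], [0, 0, 0]]]'

```text
t: 6.35
ee_pos: [498.9, 343.6, 18.7]
orientation: [-2.352, 0.903, -0.301]
ft_force: [-0.1, 0.2, 1.0]
width: 87.6
```

```bash
python3 - <<'E'
from h import *
c=wcam("w3");pp("wrist",["bar_grip","plate_back"]);print(cur()[0]["ft_force"],cur()[1],proj(c,cur()[1]))
cv2.imwrite("pics/w3z.png",cv2.resize(c["pixels"][0:330,200:430,::-1],None,fx=1.8,fy=1.8))
E
```

```text
wrist bar_grip [(0.95, [490.0, 335.5, 32.0])]
wrist plate_back [(0.86, [525.1, 372.2, 62.2])]
[0.22052633 0.10650819 0.33188049] [497.99127706 342.4088748   19.64633375] [315.52046751 291.08816815]
```

View pics/w3z.png

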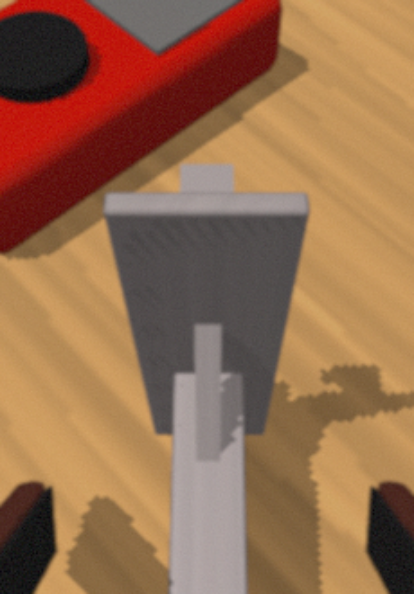

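```bash
python3 - <<'E'
from h import *
c=wcam()
P=lambda a,b:np.array([a/1.8+200,b/1.8])
obs=[((45,18,71),P(106,214)),((45,-18,71),P(307,214)),((50,18,71),P(105,195)),((50,-18,71),P(308,195)),((45,18,-34),P(155,434)),((45,-18,-34),P(264,434)),((20,9,12),P(172,462)),((20,-9,12),P(245,462))]
v=fitpose(c,obs,[492,335,34,.82])
o,p,R=cur();g=p-19*R.apply([0,0,1]);print("grasp pt",g,"yaw",np.degrees(np.arctan2(*R.apply([0,-1,0])[[1,0]])))
E
```

```text
pose [490.7 333.8  32.9] 48.05 res [-0.8  1.   1.   0.8  0.8 -0.7 -0.5 -0.9 -0.1  0.8 -0.5  0.8  0.  -0.7
 -0.3 -0.8]
grasp pt [490.31084914 333.78696312  34.77418377] yaw 47.90278537885059
```

>>> move_arm --gripper 0 --motion '[[[0, 0, 0], [0, 0, 0]], [[0, 0, 0], [0, 0, 0]], [[0, 0, 0], [0, 0, 0]], [[0, 0, 0], [0, 0, 0]], [[0, 0, 0], [0, 0, 0]]]'

```text
t: 7.18
ee_pos: [497.9, 342.4, 18.0]
orientation: [-2.354, 0.905, -0.301]
ft_force: [-0.1, -0.1, 0.3]
width: 41.3
```

```bash
python3 - <<'E'
from h import *
o,p,R=cur();print(o["width"],o["ft_force"],p,o["qpos"])
Rg=Rt(np.radians(48),np.radians(37))
seq([(p+[-20,-15,130],R),([440,230,230],Rt(np.radians(30),np.radians(37))),([430,90,260],Rt(np.radians(15),np.radians(37)))])
E
```

```text
41.272186981007614 [-0.11630368 -0.0964973   0.33996783] [497.89986539 342.43197324  17.99971152] [ 0.4718627   0.67768643  2.15785274  2.50985189  0.3739238  -1.26834045]
goal [477.9 327.4 148. ] shift [-0.033 -0.391 -0.791] turn [0. 0. 0.]
goal [440 230 230] shift [ 0.247  0.192 -0.829] turn [0.    0.181 0.238]
goal [430  90 260] shift [ 0.774  0.299 -0.475] turn [0.   0.15 0.2 ]
```

>>> move_arm --motion '[[[0, 0, 0], [0, 0, 0]], [[0, 0, 0], [0, 0, 0]], [[0, 0, 0], [0, 0, 0]], [[0, 0, 0], [0, 0, 0]], [[0, 0, 0], [0, 0, 0]]]'

```text
t: 7.8
ee_pos: [497.9, 342.5, 18.1]
orientation: [-2.354, 0.905, -0.301]
ft_force: [-0.2, -0.2, -0.8]
width: 17.8
```

>>> move_arm --motion '[[[0, 0, 0], [0, 0, 0]], [[0, 0, 0], [0, 0, 0]], [[-0.01, -0.07, -0.13], [0, 0, 0]], [[-0.02, -0.2, -0.4], [0, 0, 0]], [[-0.03, -0.3, -0.6], [0, 0, 0]]]'

```text
t: 8.43
ee_pos: [482.0, 331.1, 117.7]
orientation: [-2.355, 0.907, -0.302]
ft_force: [0.5, 0.3, -3.7]
width: 17.9
```

```bash
python3 - <<'E'
from h import *
o,p,R=cur();print(o["width"],o["ft_force"],o["moment"],p,o["qpos"])
c=wcam("w4")
seq([(p+[-20,-15,60],R),([440,230,230],Rt(np.radians(30),np.radians(37))),([430,90,260],Rt(np.radians(15),np.radians(37)))])
E
```

```text
17.85688807738613 [ 0.50637608  0.2771878  -3.71617539] [-0.37704922  0.41141246 -0.01629132] [482.01705744 331.10267956 117.73904305] [ 0.465677    0.42706167  2.19647934  1.96425018  0.2383007  -0.70410547]
goal [462.  316.1 177.7] shift [-0.033 -0.093 -0.402] turn [-0.004 -0.     0.001]
goal [440 230 230] shift [ 0.276  0.21  -0.594] turn [0.002 0.18  0.237]
goal [430  90 260] shift [ 0.775  0.299 -0.475] turn [-0.    0.15  0.2 ]
```

View pics/w4.png

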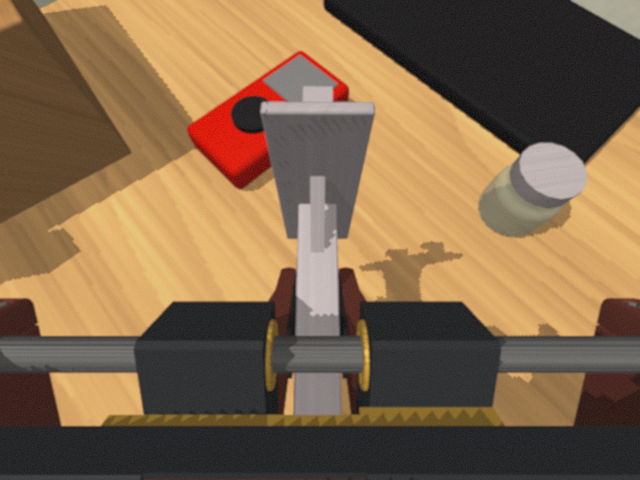

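```bash
cat > fk.py <<'E'
import numpy as np
from scipy.spatial.transform import Rotation as Ro
from scipy.optimize import least_squares
def Y(a):return Ro.from_euler('y',a).as_matrix()
def Z(a):return Ro.from_euler('z',a).as_matrix()
def fk(q,k,s4,s6):
    a1,h,L2,L3,e,L6=k
    R=Z(q[0]);p=np.array([0,0,h])+R@[a1,0,0]
    R=R@Y(q[1]);p=p+R@[0,0,L2]
    R=R@Y(q[2]);p=p+R@[e,0,L3]
    R=R@Z(s4*q[3])@Y(q[4]);p=p+R@[0,0,L6];R=R@Z(s6*q[5])
    return p,R
data=[([-1.181,.4235,1.63,0,1.089,-.019],[248.46,-573.47,222.67],[-2.625,1.724,.002]),
([.0891306,-.0544749,1.80662696,0,1.388979,.829724],[429.7,50.34,401.3],[-2.928,1.137,-.001]),
([0.34479036,0.0420175,2.30512977,0.94542192,0.37757208,0.25076875],[410.9,258.5,231],[-2.363,.9,-.272]),
([0.4718627,0.67768643,2.15785274,2.50985189,0.3739238,-1.26834045],[497.9,342.4,18],[-2.354,.905,-.301]),
([0.465677,0.42706167,2.19647934,1.96425018,0.2383007,-0.70410547],[482.,331.1,117.7],[-2.355,.907,-.302])]
def fit():
    best=None
    for s4 in(1,-1):
      for s6 in(1,-1):
        f=lambda k:np.concatenate([fk(q,k,s4,s6)[0]-p for q,p,_ in data])
        r=least_squares(f,[0,330,400,400,0,250])
        if best is None or r.cost<best[0]:best=(r.cost,r.x,s4,s6,r.fun)
    return best
lo=np.array([-3,-.9,.09,-1.31,.11,-2.54]);hi=np.array([3,2.11,2.58,4.45,2.69,2.54])
K=None
def ik(p,R,q0,b):
    _,k,s4,s6,_=b
    Rm=R.as_matrix()
    def f(q):
        pp,RR=fk(q,k,s4,s6);return np.concatenate([(pp-p)/100,Ro.from_matrix(RR.T@Rm).as_rotvec()])
    r=least_squares(f,q0,bounds=(lo-.6,hi+.6));return r.x,np.abs(r.fun).max()
if __name__=="__main__":
    b=fit();print(b)
    for q,p,rv in data: print((fk(q,*b[1:4])[1]-Ro.from_rotvec(rv).as_matrix()).round(2).tolist())
E
python3 fk.py
```

```text
(np.float64(174.45635008375086), array([-24.21390432, 363.17504947, 586.07864667, 514.47028124,
       102.35086765, 350.81023065]), 1, 1, array([-11.15044655,  -4.18292393,  -5.46396107,   0.19663497,
       -11.92126488,   2.81027275,   1.04830065,   0.85698297,
         1.72265649,   0.05789832,  -3.32890793,   0.10731992,
         2.58339415,  -1.98137343,   0.82371168]))
[[-0.79, 1.84, 0.0], [1.84, 0.79, -0.0], [0.0, 0.0, -0.0]]
[[-1.48, 1.35, -0.0], [1.35, 1.48, -0.0], [-0.0, 0.0, -0.0]]
[[-1.5, 1.08, 0.0], [1.32, 1.2, 0.0], [0.04, 1.19, 0.0]]
[[-1.49, 1.07, 0.0], [1.34, 1.19, -0.0], [0.0, 1.2, -0.0]]
[[-1.48, 1.07, -0.0], [1.34, 1.19, 0.0], [0.0, 1.2, 0.0]]
```

```bash
sed -i 's/a1,h,L2,L3,e,L6=k/a1,h,L2,L3,e,L6,d=k/; s/R@\[a1,0,0\]/R@[a1,d,0]/; s/R=R@Z(s6\*q\[5\])/R=R@Z(s6*q[5]+np.pi)/; s/\[0,330,400,400,0,250\]/[0,330,400,400,0,250,0]/' fk.py; python3 fk.py
python3 - <<'E'
from fk import *; from h import *
b=fit();r=np.radians
q=np.array(data[-1][0])
face=r(-5.7)
for lean in (30,37,43):
  R=Rt(face,r(lean));z=R.apply([0,0,1]);xa=np.array([np.cos(face),np.sin(face),0])
  for back,up in ((0,0),(0,15),(30,15),(80,15)):
    g=np.array([634,-228,155-26+up])-(50+back)*xa;p=g+19*z
    for q0 in ([-.35,.5,2.1,1.,.3,-.3],[-.35,.5,2.1,0,.3,1.5],[-.35,.5,2.1,-1,.3,2.]):
      x,e=ik(p,R,q0,b);print(lean,back,up,x.round(2),round(e,4))
E
```

```text
(np.float64(0.11163455703578706), array([1.14659745e-01, 3.12355799e+02, 5.62893330e+02, 4.84849686e+02,
       7.72861688e+01, 3.09437182e+02, 1.19150552e+01]), 1, 1, array([-0.03942835,  0.12632225, -0.09717251,  0.09003297,  0.03174896,
        0.2092491 , -0.11647237, -0.04057974, -0.30586234,  0.06466753,
        0.03186094,  0.07212116,  0.09678431,  0.00912932,  0.1216646 ]))
[[0.0, 0.0, 0.0], [0.0, -0.0, -0.0], [0.0, 0.0, -0.0]]
[[0.0, 0.0, -0.0], [0.0, -0.0, -0.0], [-0.0, 0.0, -0.0]]
[[0.0, 0.0, 0.0], [0.0, -0.0, 0.0], [0.0, -0.0, 0.0]]
[[-0.0, -0.0, 0.0], [-0.0, 0.0, -0.0], [0.0, 0.0, -0.0]]
[[0.0, 0.0, -0.0], [0.0, 0.0, 0.0], [-0.0, -0.0, 0.0]]
30 0 0 [-0.47  0.47  2.02  0.87  0.24  0.39] 0.0
30 0 0 [-0.47  0.47  2.02  0.87  0.24  0.39] 0.0
30 0 0 [-0.47  0.47  2.02  0.87  0.24  0.39] 0.0
30 0 15 [-0.47  0.44  2.02  0.78  0.26  0.49] 0.0
30 0 15 [-0.47  0.44  2.02  0.78  0.26  0.49] 0.0
30 0 15 [-0.47  0.44  2.02  0.78  0.26  0.49] 0.0
30 30 15 [-0.49  0.41  2.08  0.88  0.25  0.36] 0.0
30 30 15 [-0.49  0.41  2.08  0.88  0.25  0.36] 0.0
30 30 15 [-0.49  0.41  2.08  0.88  0.
[... 675 characters left out ...]
0 15 [-0.57  0.38  2.24  1.81  0.28 -0.63] 0.0
37 80 15 [-0.57  0.38  2.24 -1.33 -0.28  2.51] 0.0
43 0 0 [-0.51  0.51  2.14  2.2   0.35 -0.97] 0.0
43 0 0 [-0.51  0.51  2.14 -0.94 -0.35  2.17] 0.0
43 0 0 [-0.51  0.51  2.14 -0.94 -0.35  2.17] 0.0
43 0 15 [-0.51  0.47  2.13  2.12  0.33 -0.88] 0.0
43 0 15 [-0.51  0.47  2.13  2.12  0.33 -0.88] 0.0
43 0 15 [-0.51  0.47  2.13 -1.02 -0.33  2.26] 0.0
43 30 15 [-0.54  0.45  2.19  2.15  0.36 -0.94] 0.0
43 30 15 [-0.54  0.45  2.19  2.15  0.36 -0.94] 0.0
43 30 15 [-0.54  0.45  2.19 -0.99 -0.36  2.2 ] 0.0
43 80 15 [-0.6   0.41  2.29  2.18  0.41 -1.03] 0.0
43 80 15 [-0.6   0.41  2.29 -0.96 -0.41  2.11] 0.0
43 80 15 [-0.6   0.41  2.29 -0.96 -0.41  2.11] 0.0
```

```bash
python3 - <<'E'
from fk import *; from h import *
b=fit();r=np.radians
o,p,R=cur();q=o["qpos"]
face=r(-5.7);Rf=Rt(face,r(37));xa=np.array([np.cos(face),np.sin(face),0])
pf=np.array([634,-228,144])-130*xa+19*Rf.apply([0,0,1]);print(pf)
w=[([455,285,200],Rt(r(45),r(37))),([460,170,250],Rt(r(34),r(37))),([465,40,270],Rt(r(19),r(37))),([460,-90,260],Rt(r(5),r(37))),(pf+[-30,10,60],Rf),(pf,Rf)]
seq(w)
pp_,Rp=p,R
for P2,R2 in w:
    P2=np.array(P2)
    dr=(Rp.inv()*R2).as_rotvec()
    for a in (.2,.4,.6,.8,1):
        qn,e=ik(pp_+(P2-pp_)*a,Rp*Ro.from_rotvec(dr*a),q,b)
        print(qn.round(2),"maxrate/lim",(np.abs(qn-q)*8/np.array([2.39,2.39,3.01,3.14,3.14,3.14])).max().round(2),round(e,3));q=qn
    pp_,Rp=P2,R2
E
```

```text
[ 516.02072433 -216.22410277  128.82592531]
goal [455 285 200] shift [ 0.071 -0.035 -0.633] turn [-0.002  0.029  0.039]
goal [460 170 250] shift [ 0.566  0.213 -0.578] turn [-0.     0.111  0.146]
goal [465  40 270] shift [ 0.737  0.285 -0.381] turn [-0.    0.15  0.2 ]
goal [460 -90 260] shift [ 0.809  0.29  -0.136] turn [-0.     0.141  0.186]
goal [ 486.  -206.2  188.8] shift [0.787 0.202 0.442] turn [-0.     0.107  0.142]
goal [ 516.  -216.2  128.8] shift [0.046 0.076 0.444] turn [-0.  0.  0.]
[ 0.46  0.37  2.21  1.82  0.23 -0.56] maxrate/lim 0.33 0.0
[ 0.44  0.33  2.22  1.68  0.22 -0.41] maxrate/lim 0.39 0.0
[ 0.43  0.28  2.24  1.51  0.22 -0.24] maxrate/lim 0.43 0.0
[ 0.42  0.23  2.25  1.34  0.23 -0.07] maxrate/lim 0.44 0.0
[0.41 0.18 2.25 1.17 0.24 0.1 ] maxrate/lim 0.43 0.0
[0.37 0.14 2.27 1.09 0.26 0.19] maxrate/lim 0.22 0.0
[0.32 0.11 2.28 1.   0.27 0.27] maxrate/lim 0.21 0.0
[0.27 0.07 2.29 0.93 0.29 0.34] maxrate/lim 0.19 0.0
[0.23 0.03 2.29 0.86 0.32 0.41] maxrate/lim 0.17 0.0
[ 0.17 -0.    2.29  0.8   0.35  0.46] maxrate/lim 0.17 0.0
[ 0.12 -0.02  2.3   0.78  0.36  0.48] ma
[... 434 characters left out ...]
 -0.07  2.32  0.78  0.42  0.44] maxrate/lim 0.2 0.0
[-0.41 -0.06  2.31  0.79  0.41  0.41] maxrate/lim 0.19 0.0
[-0.45 -0.01  2.31  0.88  0.39  0.31] maxrate/lim 0.25 0.0
[-0.49  0.05  2.31  0.98  0.36  0.21] maxrate/lim 0.26 0.0
[-0.53  0.1   2.3   1.08  0.34  0.1 ] maxrate/lim 0.27 0.0
[-0.56  0.15  2.28  1.18  0.32 -0.01] maxrate/lim 0.28 0.0
[-0.59  0.2   2.27  1.29  0.3  -0.11] maxrate/lim 0.28 0.0
[-0.59  0.24  2.26  1.4   0.29 -0.22] maxrate/lim 0.27 0.0
[-0.58  0.28  2.26  1.5   0.28 -0.33] maxrate/lim 0.27 0.0
[-0.58  0.31  2.25  1.61  0.28 -0.43] maxrate/lim 0.27 0.0
[-0.57  0.35  2.24  1.71  0.28 -0.54] maxrate/lim 0.26 0.0
[-0.57  0.38  2.24  1.81  0.28 -0.63] maxrate/lim 0.25 0.0
```

>>> move_arm --motion '[[[0.014, -0.007, -0.127], [0, 0.006, 0.008]], [[0.028, -0.014, -0.254], [0, 0.012, 0.016]], [[0.042, -0.021, -0.38], [0, 0.018, 0.024]], [[0.057, -0.028, -0.507], [0, 0.024, 0.032]], [[0.071, -0.035, -0.633], [0, 0.029, 0.039]]]'

```text
t: 9.1
ee_pos: [454.2, 284.9, 195.7]
orientation: [-2.334, 0.967, -0.32]
ft_force: [0.2, -0.5, -3.3]
width: 18.0
```

>>> move_arm --motion '[[[0.113, 0.043, -0.116], [0, 0.022, 0.029]], [[0.226, 0.085, -0.231], [0, 0.044, 0.058]], [[0.34, 0.128, -0.347], [0, 0.066, 0.087]], [[0.453, 0.17, -0.462], [0, 0.088, 0.117]], [[0.566, 0.213, -0.578], [0, 0.111, 0.146]]]'

```text
t: 9.72
ee_pos: [459.3, 169.8, 245.3]
orientation: [-2.246, 1.195, -0.396]
ft_force: [0.1, 0.4, -3.0]
width: 17.9
```

>>> move_arm --motion '[[[0.147, 0.057, -0.076], [0, 0.03, 0.04]], [[0.295, 0.114, -0.152], [0, 0.06, 0.08]], [[0.442, 0.171, -0.229], [0, 0.09, 0.12]], [[0.59, 0.228, -0.305], [0, 0.12, 0.16]], [[0.737, 0.285, -0.381], [0, 0.15, 0.2]]]'

```text
t: 10.35
ee_pos: [464.4, 40.0, 265.0]
orientation: [-2.093, 1.495, -0.495]
ft_force: [0.1, 0.2, -2.2]
width: 17.6
```

>>> move_arm --motion '[[[0.162, 0.058, -0.027], [0, 0.028, 0.037]], [[0.324, 0.116, -0.054], [0, 0.056, 0.074]], [[0.485, 0.174, -0.082], [0, 0.085, 0.112]], [[0.647, 0.232, -0.109], [0, 0.113, 0.149]], [[0.809, 0.29, -0.136], [0, 0.141, 0.186]]]'

```text
t: 10.98
ee_pos: [459.7, -89.9, 254.9]
orientation: [-1.92, 1.761, -0.585]
ft_force: [0.3, 0.6, -3.3]
width: 17.8
```

>>> move_arm --motion '[[[0.157, 0.04, 0.088], [0, 0.021, 0.028]], [[0.315, 0.081, 0.177], [0, 0.043, 0.057]], [[0.472, 0.121, 0.265], [0, 0.064, 0.085]], [[0.63, 0.162, 0.354], [0, 0.086, 0.114]], [[0.787, 0.202, 0.442], [0, 0.107, 0.142]]]'

```text
t: 11.6
ee_pos: [486.0, -206.3, 183.3]
orientation: [-1.767, 1.953, -0.65]
ft_force: [-0.7, 0.7, -3.0]
width: 17.9
```

```bash
python3 - <<'E'
from h import *
o,p,R=cur();print(o["t"],o["width"],p,o["qpos"].round(2))
c=wcam("w5");pp("wrist",["bar_grip","plate_back","hook_up","slot_up","seat","bare_upright"])
s=ctrl.get_image("scene");cv2.imwrite("pics/s5.png",s["pixels"][:,:,::-1])
pp("scene",["slot_up","seat","bare_upright","plate_back","hook_up"])
ctrl.get_image("top");pp("top",["slot_up","seat","bare_upright","upright_with_arm"])
E
```

```text
11.6 17.927767816175244 [ 485.99281599 -206.30952739  183.31096363] [-0.59  0.22  2.27  1.33  0.3  -0.16]
wrist bar_grip [(0.93, [473.5, -202.8, 198.4])]
wrist plate_back [(0.83, [528.5, -211.6, 226.5])]
wrist hook_up [(0.86, [526.0, -210.5, 259.1]), (0.25, [653.2, -9.4, 9.0])]
wrist slot_up [(0.82, [637.7, -227.4, 183.0])]
wrist seat [(0.91, [634.3, -225.6, 155.9])]
wrist bare_upright []
scene slot_up [(0.62, [636.8, -229.7, 182.0])]
scene seat [(0.69, [631.5, -226.1, 154.7])]
scene bare_upright [(0.77, [633.1, -230.5, 10.5]), (0.45, [527.1, -213.8, 252.7])]
scene plate_back [(0.83, [376.3, 168.5, 59.2]), (0.63, [531.7, -204.5, 227.8]), (0.6, [629.9, -225.7, 157.0]), (0.44, [637.5, -114.8, 31.2])]
scene hook_up [(0.86, [526.7, -211.0, 253.5]), (0.58, [372.2, 169.2, 91.5])]
top slot_up [(0.66, [631.4, -225.7, 181.2]), (0.26, [586.2, 508.0, 21.3])]
top seat [(0.82, [631.5, -227.5, 156.4]), (0.74, [474.3, -209.3, 197.4])]
top bare_upright [(0.94, [632.1, -227.9, 11.8]), (0.62, [632.7, -227.8, 154.2])]
top upright_with_arm [(0.86, [655.7, -7.1, 10.7])]
```

View pics/w5.png

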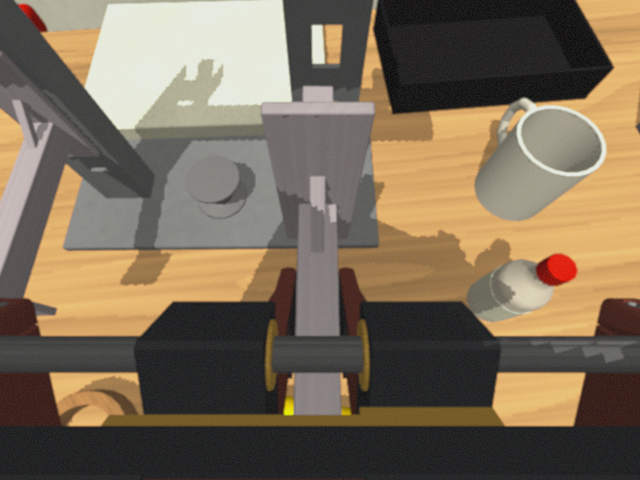

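View pics/s5.png

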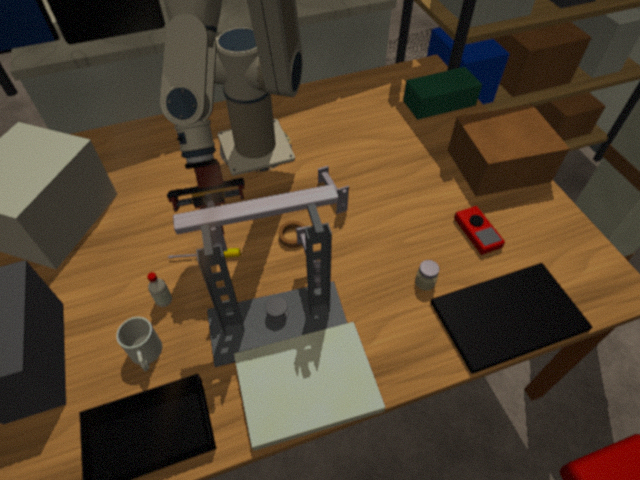

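```bash
cat >> h.py <<'E'
def back(c,uv,z=None,n=None,d=None):
    C=-c["R"].T@c["t"];v=c["R"].T@np.linalg.inv(c["K"])@np.array([uv[0],uv[1],1.])
    if n is None:n=np.array([0,0,1.]);d=z
    return C+v*(d-n@C)/(n@v)
E
python3 - <<'E'
from h import *
c=wcam("w6")
for z in (10,):
    a=back(c,(66,247.5),z);b=back(c,(378,246),z);print(a,b,np.degrees(np.arctan2(b[1]-a[1],b[0]-a[0]))+90)
cv2.imwrite("pics/w6z.png",cv2.resize(c["pixels"][0:250,220:460,::-1],None,fx=2.4,fy=2.4,interpolation=cv2.INTER_CUBIC))
cv2.imwrite("pics/w6y.png",cv2.resize(c["pixels"][130:290,30:430,::-1],None,fx=2,fy=2,interpolation=cv2.INTER_CUBIC))
E
```

```text
[600.64263507  53.23531781  10.        ] [ 569.49552838 -279.87994251   10.        ] -5.3417670615715735
```

View pics/w6z.png

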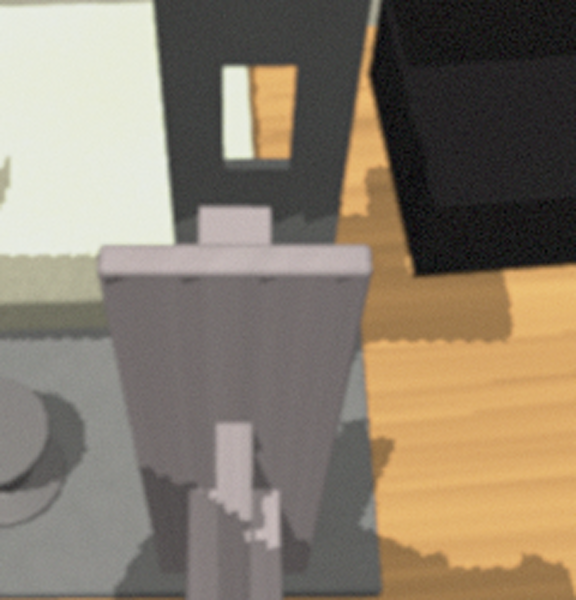

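View pics/w6y.png

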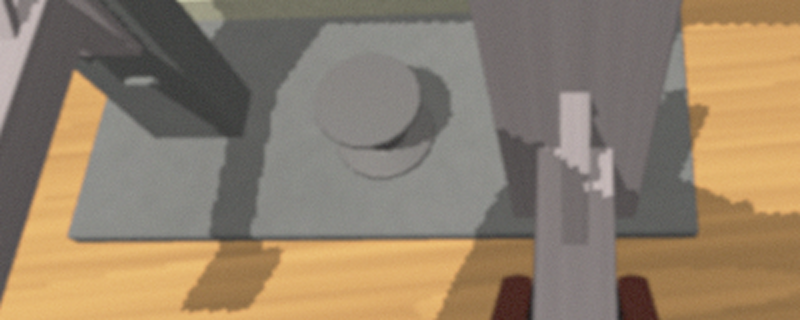

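```bash
python3 - <<'E'
from h import *
c=wcam()
for z in (245,215,185,155,275): print(z,proj(c,[634,-227.3,z]))
o,p,R=cur()
for h,n in((71,'platetop'),(56+10,'neck top')):
    g=p-19*R.apply([0,0,1]);yaw=np.arctan2(*R.apply([0,-1,0])[[1,0]]);print(np.degrees(yaw));xa=np.array([np.cos(yaw),np.sin(yaw),0]);print(n,proj(c,g+50*xa+[0,0,h]))
# slot bottom edge plane intersection
yaw=np.radians(-5.5);n=np.array([np.cos(yaw),np.sin(yaw),0]);d=n@[634,-227.3,0]
for uv in ((222/2.4+220,159/2.4),(291/2.4+220,159/2.4),(222/2.4+220,65/2.4),(297/2.4+220,65/2.4)): print(back(c,uv,n=n,d=d))
# upright edges: left pts, right pts
for uv in ((157/2.4+220,20/2.4),(175/2.4+220,235/2.4),(370/2.4+220,20/2.4),(338/2.4+220,235/2.4)): print('edge',back(c,uv,n=n,d=d))
# arm's plate in hand
P=lambda a,b:np.array([a/2.4+220,b/2.4])
v=fitpose(c,[((45,18,71),P(101,277)),((45,-18,71),P(370,276)),((50,18,71),P(101,246)),((50,-18,71),P(370,246)),((45,18,-34),P(163,570)),((45,-18,-34),P(304,570)),((61,5,70),P(200,207)),((61,-5,70),P(271,208))],[*g,yaw]);print("grasp",g)
E
```

```text
245 [329.6764441  -27.75706626]
215 [328.00684507  27.94231255]
185 [326.74011708  70.20153802]
155 [325.74614089 103.36150963]
275 [ 331.97745012 -104.52077042]
-5.648641622441483
platetop [315.62567244 105.07522229]
-5.648641622441483
neck top [315.70235762 116.20509825]
[ 634.90722163 -217.8781431   188.17977147]
[ 633.09052626 -236.74524594  188.1195271 ]
[ 634.87193225 -218.24463734  215.56129122]
[ 633.11752885 -236.46481329  215.50821031]
edge [ 636.30060372 -203.40731682  226.65894996]
edge [ 636.31975092 -203.20846556  160.49681063]
edge [ 631.57061634 -252.53011393  226.52138959]
edge [ 631.54321265 -252.81471214  160.32435611]
pose [ 478.9 -205.9  195.6] -5.67 res [ 0.8  1.3 -0.9  1.7  1.7  2.3 -1.9  2.3  0.3  0.5  0.7  0.5  0.3 -4.1
 -0.5 -4.5]
grasp [ 474.98816075 -204.78635243  199.79683111]
```

```bash
cat >> h.py <<'E'
def fitp(c,obs,x0,z=None):
    from scipy.optimize import least_squares
    T=lambda v,q:v[:3]+(Ro.from_euler('z',v[3])*Ro.from_euler('y',v[4])).apply(q)
    f=lambda v:np.concatenate([proj(c,T(v,q))-uv for q,uv in obs])
    r=least_squares(f,x0,x_scale=[10,10,10,.1,.1]);print("pose",r.x[:3].round(1),"yaw,pitchdown",np.degrees(r.x[3:]).round(2),"res",r.fun.round(1));return r.x
E
python3 - <<'E'
from h import *
P=lambda a,b:np.array([a/2.4+220,b/2.4])
obs=[((45,18,71),P(101,277)),((45,-18,71),P(370,276)),((50,18,71),P(101,246)),((50,-18,71),P(370,246)),((45,18,-34),P(163,570)),((45,-18,-34),P(304,570)),((61,5,66),P(200,207)),((61,-5,66),P(271,208))]
o,p,R=cur();c=wcam()
g=p-19*R.apply([0,0,1])
fitp(c,obs,[*g,np.radians(-5.7),0]);fitpose(c,obs,[*g,np.radians(-5.7)])
# same for w3-like pre-grasp (tool frame) 
E
```

```text
pose [ 477.9 -205.8  198.2] yaw,pitchdown [-5.67 -0.61] res [-1.  -0.9  0.8 -0.5 -0.  -0.3 -0.1 -0.4 -0.2 -0.4  1.2 -0.4  0.3  1.6
 -0.5  1.1]
pose [ 478.  -205.8  198. ] -5.68 res [-0.5 -1.3  0.3 -0.9  0.5 -0.6 -0.6 -0.6 -0.1  0.5  1.1  0.5  0.4  1.8
 -0.6  1.4]
```

```bash
python3 - <<'E'
from h import *
o,p,R=cur()
seq([(p+[46,-9.5,-54.1],R),(p+[76.4,-14,-54.1],R)])
E
```

```text
goal [ 532.4 -215.4  130.5] shift [ 0.033 -0.032  0.475] turn [0. 0. 0.]
goal [ 562.8 -219.9  130.5] shift [ 0.01  -0.164  0.123] turn [0. 0. 0.]
```

>>> move_arm --motion '[[[0.007, -0.006, 0.1], [0, 0, 0]], [[0.014, -0.013, 0.2], [0, 0, 0]], [[0.021, -0.02, 0.3], [0, 0, 0]], [[0.028, -0.026, 0.4], [0, 0, 0]], [[0.033, -0.032, 0.475], [0, 0, 0]]]'

```text
t: 13.28
ee_pos: [532.6, -215.6, 129.9]
orientation: [-1.768, 1.952, -0.652]
ft_force: [-0.3, -0.1, -2.6]
width: 18.1
```

>>> move_arm --motion '[[[0.002, -0.04, 0.03], [0, 0, 0]], [[0.005, -0.08, 0.06], [0, 0, 0]], [[0.008, -0.12, 0.09], [0, 0, 0]], [[0.01, -0.164, 0.123], [0, 0, 0]], [[0.01, -0.164, 0.123], [0, 0, 0]]]'

```text
t: 13.9
ee_pos: [563.5, -220.1, 131.0]
orientation: [-1.768, 1.95, -0.653]
ft_force: [-0.2, 0.0, -2.9]
width: 17.6
```

```bash
python3 - <<'E'
from h import *
o,p,R=cur();print(o["t"],p,o["ft_force"].round(1),o["qpos"].round(2),"bar",p-19*R.apply([0,0,1])+[3,-1,-1.7])
c=wcam("w7");pp("wrist",["plate_back","hook_up","slot_up","seat"])
cv2.imwrite("pics/w7z.png",cv2.resize(c["pixels"][0:250,220:460,::-1],None,fx=2.4,fy=2.4,interpolation=cv2.INTER_CUBIC))
s=ctrl.get_image("scene");cv2.imwrite("pics/s7z.png",cv2.resize(s["pixels"][170:370,150:380,::-1],None,fx=3,fy=3,interpolation=cv2.INTER_CUBIC))
E
```

```text
13.9 [ 563.54223752 -220.08555119  130.95883703] [-0.2  0.  -2.9] [-0.52  0.42  2.15  1.67  0.25 -0.45] bar [ 555.16357288 -219.96016341  144.43314076]
wrist plate_back [(0.64, [602.2, -225.2, 172.8])]
wrist hook_up [(0.95, [604.4, -228.6, 207.3])]
wrist slot_up []
wrist seat []
```

View pics/w7z.png

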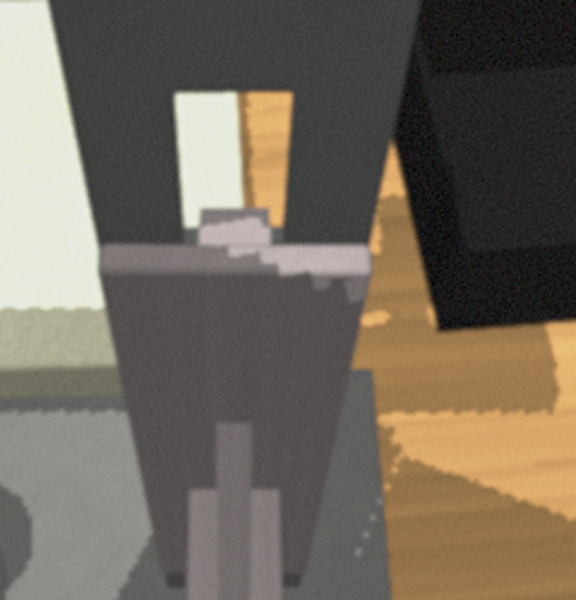

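View pics/s7z.png

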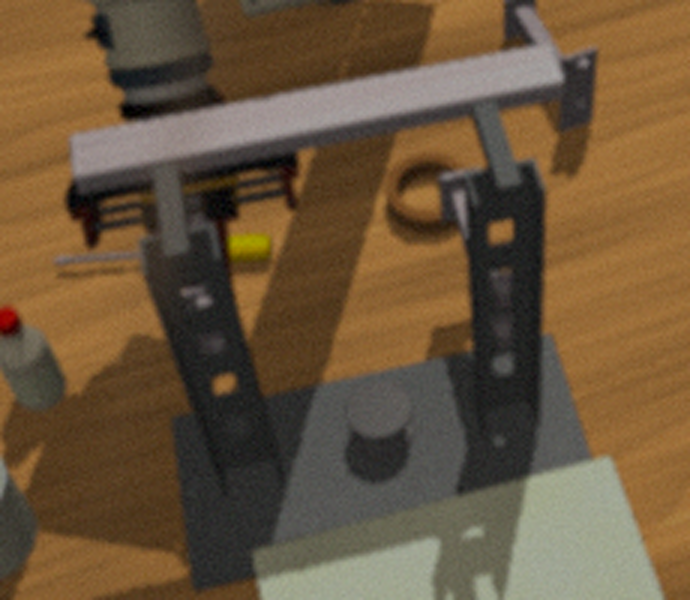

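```bash
python3 - <<'E'
from h import *
c=wcam();P=lambda a,b:np.array([a/2.4+220,b/2.4])
Z=lambda uv:(uv-[220,0])*2.4
yaw=np.radians(-5.5);n=np.array([np.cos(yaw),np.sin(yaw),0]);s=np.array([-n[1],n[0],0])
S=np.array([634,-227.6,0])
for z in (185,215,245): print(z,Z(proj(c,S+[0,0,z])))
for nm,uv in dict(tl=P(174,92),tr=P(294,92),bl=P(183,228),br=P(285,228),eL=P(52,10),eR=P(420,10),eL2=P(93,215),eR2=P(378,215)).items():
    X=back(c,uv,n=n,d=n@S);print(nm,X.round(1),"lat",((X-S)@s).round(2))
obs=[((45,18,71),P(101,274)),((45,-18,71),P(370,274)),((50,18,71),P(101,244)),((50,-18,71),P(370,244)),((45,18,-34),P(163,583)),((45,-18,-34),P(304,583)),((61,5,66),P(200,208)),((61,-5,66),P(270,208))]
o,p,R=cur();g=p-19*R.apply([0,0,1])
v=fitp(c,obs,[*g,yaw,0]);X=v[:3];print("lat bar",(X-S)@s,"front dist of plate",(S-X)@n-50,"lat from g",(g-S)@s)
v=fitpose(c,obs,[*g,yaw]);X=v[:3];print("lat bar",(X-S)@s,"front dist of plate",(S-X)@n-50,"lat from g",(g-S)@s)
E
```

```text
185 [234.37471229 236.99801773]
215 [234.43853637  85.78916012]
245 [ 234.53953348 -153.48817628]
tl [ 634.9 -218.6  214. ] lat 9.06
tr [ 633.1 -236.5  214. ] lat -8.93
bl [ 634.9 -218.4  187.2] lat 9.25
br [ 633.1 -236.7  187.1] lat -9.11
eL [ 636.4 -202.9  226.3] lat 24.85
eR [ 631.6 -252.8  226.2] lat -25.29
eL2 [ 636.4 -202.8  190.3] lat 24.96
eR2 [ 631.6 -252.9  190.1] lat -25.38
pose [ 551.7 -219.5  146. ] yaw,pitchdown [-5.72  1.47] res [-1.1 -0.9  0.8 -0.9 -0.1 -0.4 -0.2 -0.4 -0.4 -0.5  1.4 -0.5  0.2  1.6
 -0.1  1.6]
lat bar 0.19909066608256704 front dist of plate 32.65528706637707 lat from g 0.8506609438544773
pose [ 551.7 -219.5  146.4] -5.7 res [-2.3  0.3  2.   0.3 -1.3  0.2  1.   0.2 -0.6 -2.8  1.5 -2.7 -0.1  1.
  0.2  1. ]
lat bar 0.18112844736545675 front dist of plate 32.71619719128222 lat from g 0.8506609438544773
```

>>> move_arm --motion '[[[0, -0.03, 0.022], [0, 0, 0]], [[0, -0.06, 0.045], [0, 0, 0]], [[0, -0.09, 0.068], [0, 0, 0]], [[0, -0.12, 0.09], [0, 0, 0]], [[0, -0.141, 0.106], [0, 0, 0]]]'

```text
t: 14.88
ee_pos: [589.6, -222.5, 130.6]
orientation: [-1.768, 1.951, -0.652]
ft_force: [-0.0, 0.9, -2.8]
width: 17.8
```

```bash
python3 - <<'E'
from h import *
o,p,R=cur();print(o["t"],p,o["ft_force"].round(1),o["moment"].round(2))
c=wcam("w8")
cv2.imwrite("pics/w8z.png",cv2.resize(c["pixels"][0:250,220:460,::-1],None,fx=2.4,fy=2.4,interpolation=cv2.INTER_CUBIC))
s=ctrl.get_image("scene");cv2.imwrite("pics/s8z.png",cv2.resize(s["pixels"][170:370,150:380,::-1],None,fx=3,fy=3,interpolation=cv2.INTER_CUBIC))
E
```

```text
14.875 [ 589.55317878 -222.5249469   130.59442219] [-0.   0.9 -2.8] [0.05 0.54 0.03]
```

View pics/w8z.png

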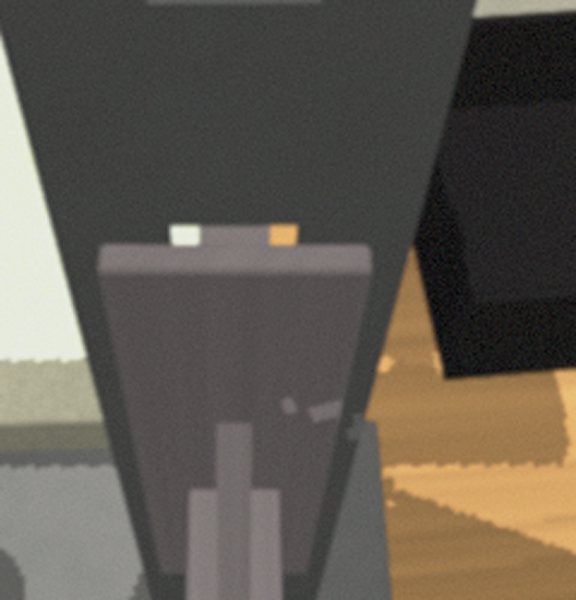

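View pics/s8z.png

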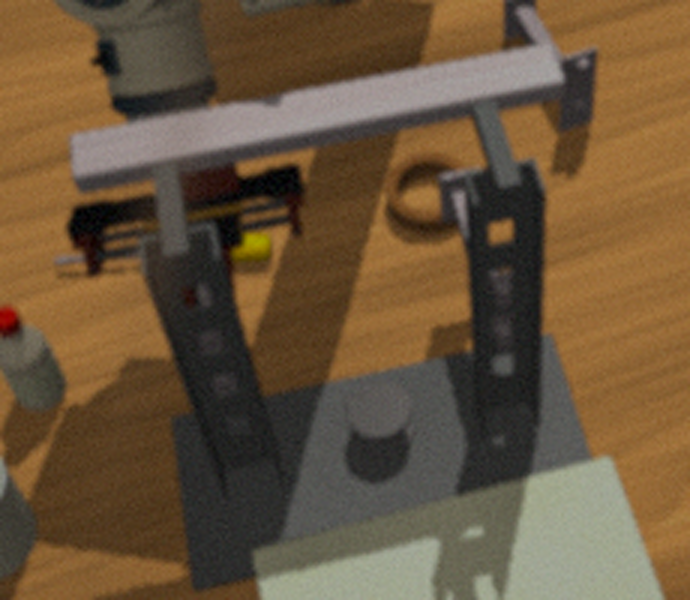

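>>> move_arm --motion '[[[0, -0.008, 0.006], [0, 0, 0]], [[0, -0.016, 0.012], [0, 0, 0]], [[0, -0.021, 0.016], [0, 0, 0]], [[0, -0.027, 0.02], [0, 0, 0]], [[0, -0.027, 0.02], [0, 0, 0]]]'

```text
t: 15.6
ee_pos: [594.2, -223.1, 130.7]
orientation: [-1.768, 1.951, -0.652]
ft_force: [-0.6, -0.7, -2.3]
width: 18.0
```

```bash
python3 - <<'E'
from h import *
o,p,R=cur();print(o["t"],p,o["ft_force"].round(1),o["moment"].round(2),R.as_rotvec())
c=wcam("w9")
cv2.imwrite("pics/w9z.png",cv2.resize(c["pixels"][0:250,220:460,::-1],None,fx=2.4,fy=2.4,interpolation=cv2.INTER_CUBIC))
E
```

```text
15.6 [ 594.16360686 -223.0521136   130.6606682 ] [-0.6 -0.7 -2.3] [ 0.04  0.56 -0.03] [-1.76801516  1.95135493 -0.65201232]
```

View pics/w9z.png

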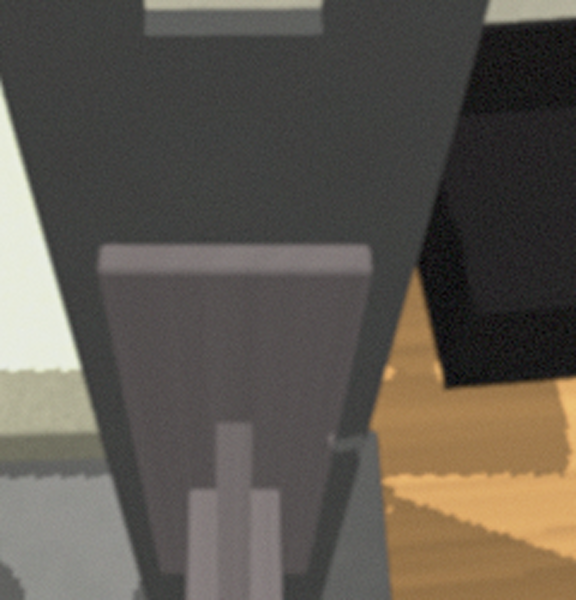

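>>> move_arm --motion '[[[0, -0.004, 0.003], [0, 0, 0]], [[0, -0.008, 0.006], [0, 0, 0]], [[0, -0.011, 0.008], [0, 0, 0]], [[0, -0.011, 0.008], [0, 0, 0]], [[0, -0.011, 0.008], [0, 0, 0]]]'

```text
t: 16.27
ee_pos: [594.6, -223.1, 130.2]
orientation: [-1.769, 1.953, -0.651]
ft_force: [-10.8, 0.4, 3.2]
width: 17.8
```

>>> move_arm --motion '[[[0, 0.004, -0.003], [0, 0, 0]], [[0, 0.016, 0.013], [0, 0, 0]], [[0, 0.028, 0.029], [0, 0, 0]], [[0, 0.042, 0.048], [0, 0, 0]], [[0, 0.052, 0.061], [0, 0, 0]]]'

```text
t: 16.9
ee_pos: [594.6, -223.0, 118.2]
orientation: [-1.768, 1.952, -0.651]
ft_force: [-7.4, 1.2, 1.3]
width: 17.8
```

```bash
python3 - <<'E'
from h import *
o,p,R=cur();print(o["t"],p,o["ft_force"].round(1),o["moment"].round(2),R.as_rotvec())
E
```

```text
16.9 [ 594.57604293 -223.01729238  118.24344947] [-7.4  1.2  1.3] [0.12 0.86 0.02] [-1.7684848   1.9523386  -0.65113604]
```

Lowered 12 mm freely; continue in small steps until it rests.

>>> move_arm --motion '[[[0, 0.003, 0.003], [0, 0, 0]], [[0, 0.006, 0.007], [0, 0, 0]], [[0, 0.009, 0.01], [0, 0, 0]], [[0, 0.012, 0.015], [0, 0, 0]], [[0, 0.012, 0.015], [0, 0, 0]]]'

```text
t: 17.52
ee_pos: [594.6, -223.0, 115.4]
orientation: [-1.769, 1.952, -0.651]
ft_force: [-6.0, 0.5, 0.7]
width: 18.0
```

>>> move_arm --motion '[[[0, 0.003, 0.003], [0, 0, 0]], [[0, 0.006, 0.007], [0, 0, 0]], [[0, 0.008, 0.01], [0, 0, 0]], [[0, 0.008, 0.01], [0, 0, 0]], [[0, 0.008, 0.01], [0, 0, 0]]]'

```text
t: 18.15
ee_pos: [594.5, -223.0, 113.5]
orientation: [-1.769, 1.952, -0.651]
ft_force: [-5.9, -0.5, 0.5]
width: 17.7
```

```bash
python3 - <<'E'
from h import *
o,p,R=cur();print(o["t"],p,o["ft_force"].round(1),o["moment"].round(2),R.as_rotvec())
c=wcam("w10");pp("wrist",["plate_back","hook_up","bar_grip"])
cv2.imwrite("pics/w10z.png",cv2.resize(c["pixels"][0:250,220:460,::-1],None,fx=2.4,fy=2.4,interpolation=cv2.INTER_CUBIC))
s=ctrl.get_image("scene");cv2.imwrite("pics/s10z.png",cv2.resize(s["pixels"][170:370,150:380,::-1],None,fx=3,fy=3,interpolation=cv2.INTER_CUBIC))
E
```

```text
18.15 [ 594.54600108 -223.03728028  113.51812183] [-5.9 -0.5  0.5] [0.16 0.76 0.07] [-1.76853966  1.95230946 -0.65120405]
wrist plate_back [(0.82, [635.1, -229.7, 157.2])]
wrist hook_up [(0.57, [636.7, -227.3, 186.8])]
wrist bar_grip [(0.86, [583.6, -220.0, 132.3])]
```

View pics/w10z.png

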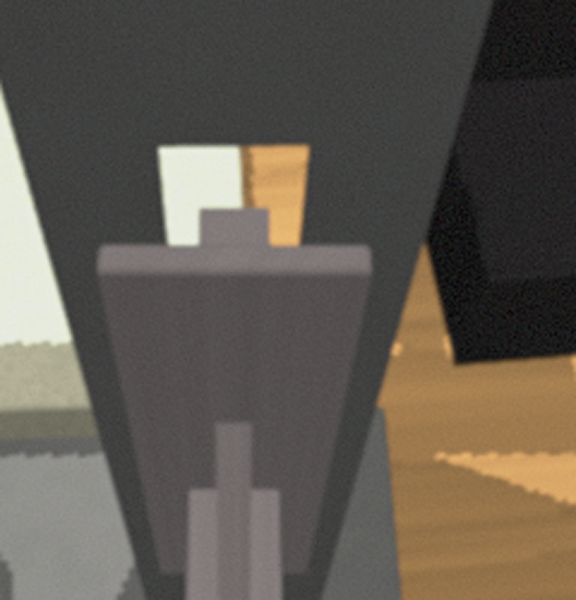

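View pics/s10z.png

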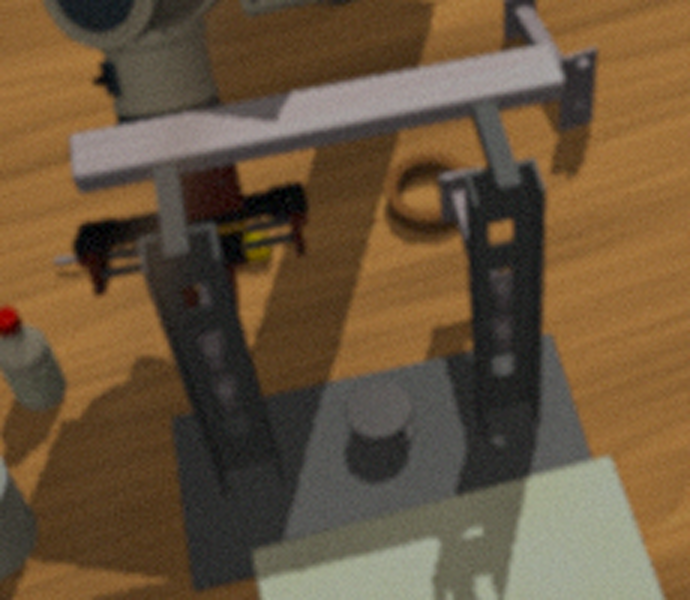

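>>> move_arm --motion '[[[0, 0.003, 0.003], [0, 0, 0]], [[0, 0.006, 0.008], [0, 0, 0]], [[0, 0.006, 0.008], [0, 0, 0]], [[0, 0.006, 0.008], [0, 0, 0]], [[0, 0.006, 0.008], [0, 0, 0]]]'

```text
t: 19.02
ee_pos: [594.6, -223.1, 112.8]
orientation: [-1.768, 1.952, -0.652]
ft_force: [-11.1, 1.9, 8.7]
width: 18.2
```

>>> move_arm --motion '[[[0, 0.002, 0.002], [0, 0, 0]], [[0, 0.004, 0.005], [0, 0, 0]], [[0, 0.004, 0.005], [0, 0, 0]], [[0, 0.004, 0.005], [0, 0, 0]], [[0, 0.004, 0.005], [0, 0, 0]]]'

```text
t: 19.65
ee_pos: [594.5, -223.1, 112.5]
orientation: [-1.768, 1.951, -0.653]
ft_force: [-16.5, 2.3, 16.6]
width: 17.8
```

```bash
python3 - <<'E'
from h import *
o,p,R=cur();print(o["t"],p,o["ft_force"].round(1),o["moment"].round(2),R.as_rotvec())
c=wcam("w11");pp("wrist",["plate_back","hook_up","bar_grip"])
cv2.imwrite("pics/w11z.png",cv2.resize(c["pixels"][0:250,220:460,::-1],None,fx=2.4,fy=2.4,interpolation=cv2.INTER_CUBIC))
E
```

```text
19.65 [ 594.54067211 -223.11481484  112.49097661] [-16.5   2.3  16.6] [0.26 0.47 0.29] [-1.76752755  1.95092464 -0.65325844]
wrist plate_back [(0.65, [634.8, -228.7, 156.2])]
wrist hook_up [(0.67, [633.3, -230.7, 185.5]), (0.33, [581.3, -222.6, 127.2])]
wrist bar_grip [(0.84, [583.8, -220.2, 126.9]), (0.29, [623.3, -445.3, 50.3])]
```

View pics/w11z.png

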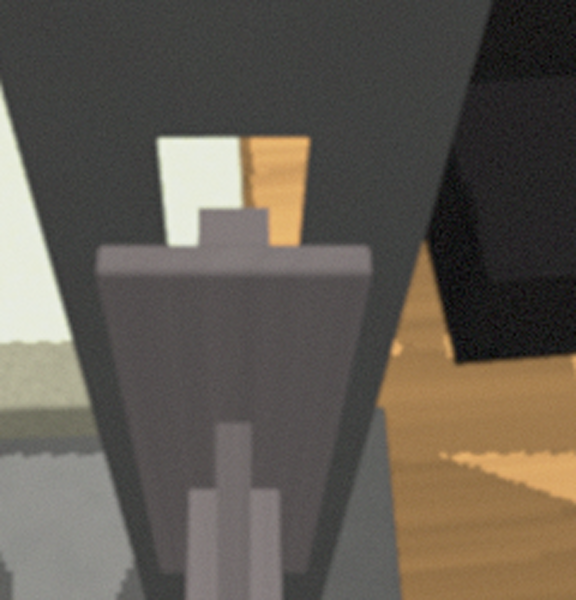

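>>> move_arm --gripper 0.65 --motion '[[[0, -0.001, -0.007], [0, 0, 0]], [[0, -0.001, -0.007], [0, 0, 0]], [[0, -0.001, -0.007], [0, 0, 0]], [[0, -0.001, -0.007], [0, 0, 0]], [[0, -0.001, -0.007], [0, 0, 0]]]'

```text
t: 20.48
ee_pos: [594.8, -223.1, 112.2]
orientation: [-1.768, 1.951, -0.652]
ft_force: [0.1, -0.1, 0.5]
width: 56.8
```

>>> move_arm --motion '[[[0, 0, 0], [0, 0, 0]], [[0, 0, 0], [0, 0, 0]], [[0, 0, 0], [0, 0, 0]], [[0, 0, 0], [0, 0, 0]], [[0, 0, 0], [0, 0, 0]]]'

```text
t: 21.1
ee_pos: [594.7, -223.1, 112.3]
orientation: [-1.768, 1.951, -0.652]
ft_force: [0.4, 0.3, 1.4]
width: 57.0
```

```bash
python3 - <<'E'
from h import *
o,p,R=cur();print(o["t"],p,o["width"],o["ft_force"].round(1))
c=wcam("w12");pp("wrist",["plate_back","hook_up","bar_grip"])
E
```

```text
21.1 [ 594.72164977 -223.12748859  112.34256898] 57.01062506811994 [0.4 0.3 1.4]
wrist plate_back [(0.79, [632.6, -226.0, 159.0])]
wrist hook_up [(0.69, [634.6, -229.8, 183.8])]
wrist bar_grip [(0.61, [580.9, -222.7, 126.4])]
```

View pics/w12.png

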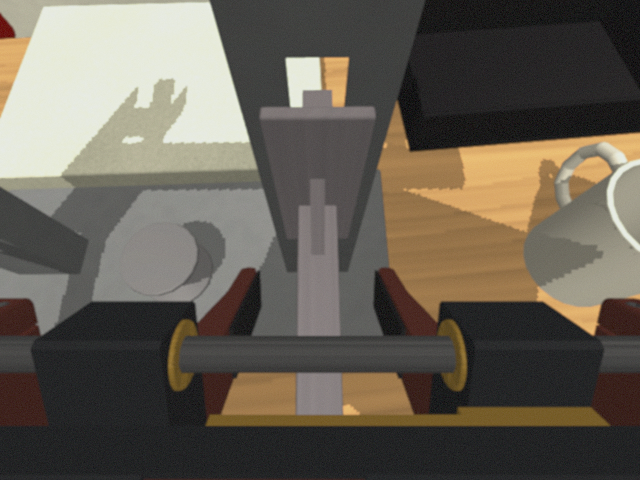

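The arm hangs at (318,180) with its hook in the slot (318,95), fingers clear on both sides. Retreat along the tool axis.

>>> move_arm --motion '[[[0, 0, -0.1], [0, 0, 0]], [[0, 0, -0.25], [0, 0, 0]], [[0, 0, -0.45], [0, 0, 0]], [[0, 0, -0.7], [0, 0, 0]], [[0, 0, -0.9], [0, 0, 0]]]'

```text
t: 21.92
ee_pos: [513.1, -215.0, 221.2]
orientation: [-1.768, 1.952, -0.652]
ft_force: [1.1, -0.7, -0.2]
width: 57.4
```

```bash
python3 - <<'E'
from h import *
o,p,R=cur();print(o["t"],p,o["width"],o["ft_force"].round(1))
c=wcam("w13");pp("wrist",["plate_back","hook_up","bar_grip","slot_up","seat"])
for n in ("scene","top"):
    s=ctrl.get_image(n);cv2.imwrite(f"pics/{n}13.png",s["pixels"][:,:,::-1]);pp(n,["plate_back","hook_up","bar_grip"])
E
```

```text
21.925 [ 513.13367233 -215.02503688  221.155309  ] 57.42782438766184 [ 1.1 -0.7 -0.2]
wrist plate_back [(0.73, [637.4, -230.3, 155.3])]
wrist hook_up [(0.77, [636.4, -230.1, 187.2])]
wrist bar_grip [(0.96, [581.3, -220.7, 128.3])]
wrist slot_up []
wrist seat []
scene plate_back [(0.83, [376.2, 168.6, 59.2]), (0.64, [637.5, -225.5, 159.3])]
scene hook_up [(0.75, [632.2, -226.4, 184.9]), (0.69, [375.4, 169.8, 90.1])]
scene bar_grip [(0.87, [321.4, 166.7, 32.4]), (0.68, [582.2, -221.6, 127.5]), (0.19, [652.4, -6.6, 11.2])]
top plate_back [(0.9, [373.4, 169.6, 63.5]), (0.83, [631.8, -229.6, 156.6])]
top hook_up [(0.9, [375.5, 168.2, 92.5]), (0.73, [631.2, -227.1, 183.3]), (0.52, [629.1, -229.3, 155.6]), (0.5, [584.3, -226.1, 121.4]), (0.31, [631.1, -226.1, 181.8])]
top bar_grip [(0.9, [586.2, -227.6, 123.5]), (0.76, [324.7, 170.5, 35.0])]
```

View pics/w13.png

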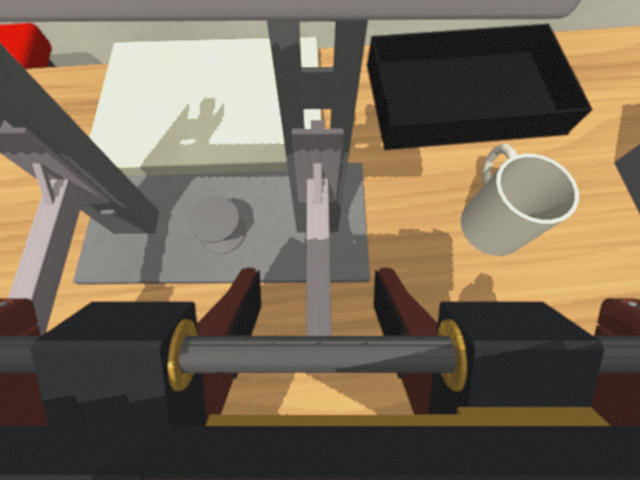

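View pics/scene13.png

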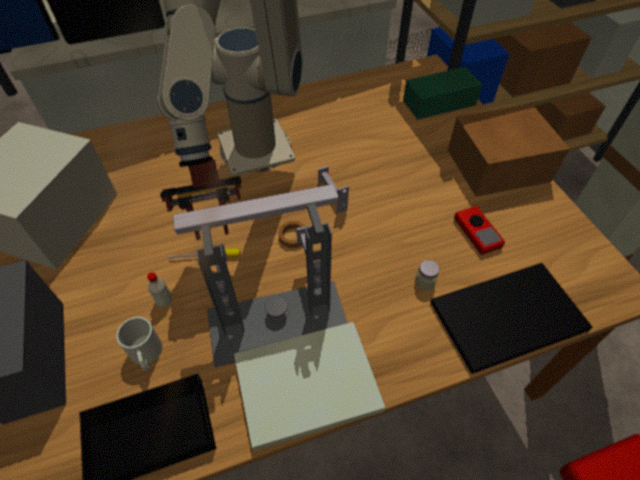

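View pics/top13.png

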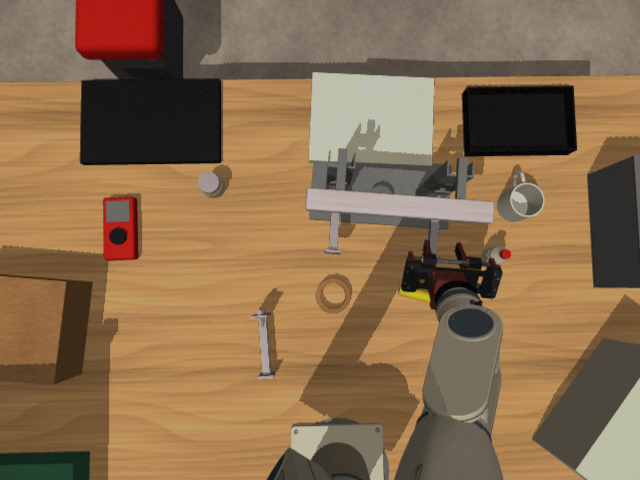

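>>> move_arm --motion '[[[0, 0, -0.15], [0, 0, 0]], [[0, 0, -0.35], [0, 0, 0]], [[0, 0, -0.55], [0, 0, 0]], [[0, 0, -0.7], [0, 0, 0]], [[0, 0, -0.7], [0, 0, 0]]]'

```text
t: 23.25
ee_pos: [451.3, -209.4, 305.6]
orientation: [-1.767, 1.95, -0.656]
ft_force: [0.3, -0.2, -0.5]
width: 57.0
```

```bash
python3 - <<'E'
from h import *
o,p,R=cur();print(o["t"],p,o["width"],o["ft_force"].round(1))
c=wcam("w14");pp("wrist",["plate_back","hook_up","bar_grip","slot_up","seat"])
cv2.imwrite("pics/w14z.png",cv2.resize(c["pixels"][80:320,200:440,::-1],None,fx=2.4,fy=2.4,interpolation=cv2.INTER_CUBIC))
E
```

```text
23.25 [ 451.26321957 -209.38979083  305.57290104] 57.00681168395097 [ 0.3 -0.2 -0.5]
wrist plate_back [(0.84, [633.7, -230.6, 156.6])]
wrist hook_up [(0.82, [636.3, -227.0, 185.3])]
wrist bar_grip [(0.84, [580.2, -221.6, 129.3])]
wrist slot_up [(0.8, [632.2, -222.6, 180.9]), (0.41, [636.2, -115.2, 28.4]), (0.39, [632.5, -227.3, 7.8])]
wrist seat []
```

View pics/w14z.png

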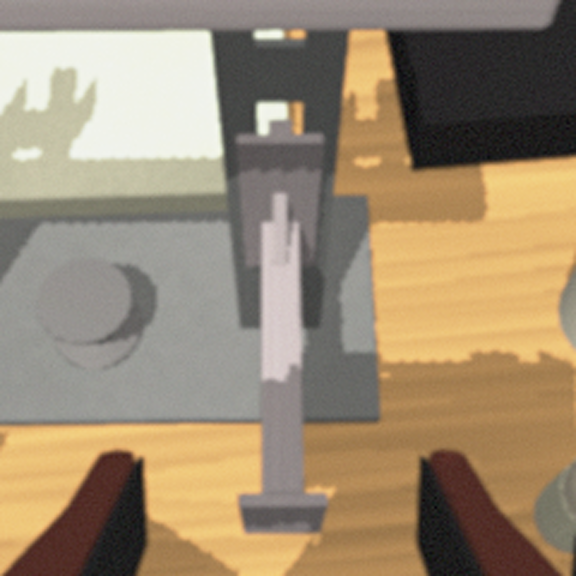

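View pics/w14.png

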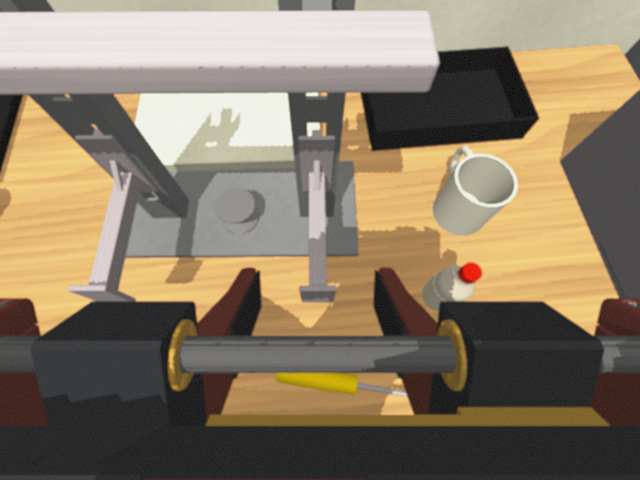

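```bash
python3 - <<'E'
from h import *
P=lambda a,b:np.array([a/2.4+200,b/2.4+80])
c=wcam();o,p,R=cur()
obs=[((45,18,71),P(236,142)),((45,-18,71),P(323,142)),((50,18,71),P(237,133)),((50,-18,71),P(322,133)),((-96,18,26),P(239,506)),((-96,-18,26),P(327,506)),((-96,18,-34),P(247,532)),((-96,-18,-34),P(319,532)),((-90,18,26),P(240,493)),((-90,-18,26),P(326,493)),((45,18,-34),P(246,265)),((45,-18,-34),P(314,265))]
v=fitp(c,obs,[583,-222,129,np.radians(-5.6),0])
print("plate_back",v[:3]+(Ro.from_euler('z',v[3])*Ro.from_euler('y',v[4])).apply([50,0,26]))
E
```

```text
pose [ 583.6 -221.6  124.3] yaw,pitchdown [-5.07 -1.89] res [-0.1  0.6  0.2  0.3 -0.5  0.1  0.5 -0.2 -0.3  0.4  0.3  0.  -1.   0.2
  0.9 -0.1 -0.7 -0.3  0.6 -0.7  0.1 -0.   0.1 -0.3]
plate_back [ 632.55788487 -225.98277121  151.93080742]
```

```bash
python3 - <<'E'
from workcell import ctrl
print(ctrl.close_job())
E
```

```text
the job is handed in; nothing more can be done
None
```

The loose arm, the one farthest left, now hangs in the two middle slots of the bare upright. I let go of it, backed the hand clear, and handed the job in at about 23 s.

- **Insertion:** I gripped the arm at its bar with the hand leaning back 37°. The hooks went in about 15 mm above the slot edges, until the back plate touched the face at about 11 N. I then lowered it about 18 mm, until it stopped firmly on the slot edges at about 17 N. The force read near zero after release.
- **Position:** After I backed off, the wrist camera's network put plate_back at (634, -231, 157). The seat is at about (634, -227.6, 155), so that agrees within the network's 4 mm. The picture shows the upper hook in its slot and both arms level. I did not see the lower hook directly.
- **Disagreement:** My own corner fit gave plate_back at (633, -226, 152), about 3 mm low, with 1.9° of droop. The droop is just inside the 2° allowance. My fits also read about 2 mm low at the start, so I put the height down to camera calibration.
- **Other things:** The bystanders look unmoved in the last pictures.

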